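# Load a bearing race and index it under the gauge

## Robot

A 7-joint arm with a two-finger parallel gripper is mounted at the origin on a cart in front of the work surface, level with it; the furniture and walls round the work are solid. World frame = base frame: x ahead of the robot, y to its left, z up, the work surface at z = 0. Lengths are in m, angles in rad, forces in N, time in s.
With the tool pointing down it reaches from about 0.425 to 0.875 m from the base axis. Payload 8.4 kg.
Tool frame: the origin (TCP) lies midway between the tips of the shut fingers; the grasp point (between the pads) lies 19 mm behind it; x points along the fingers, y is the direction in which the jaws open and shut, and the axes are right-handed (so a half turn about x gives the same grasp; the last joint's range is limited). The gripper opens to 85 mm and grips with 20 to 120 N. Pads are 22 mm wide; open, the fingers measure 114 mm over their backs; the gripper's body (76 mm by 85 mm) begins 54 mm behind the grasp point. The pads swing forward as they close: fully open they stand 13 mm farther back than shut.
Start: joints at [1.072, 0.333, 0.04, 1.465, -0.013, 1.343, -0.059], TCP at [0.253, -0.599, 0.231] pointing down, gripper open.
Joint ranges: [-2.58, 2.58], [-0.38, 2.09], [-1.3, 1.39], [0.25, 2.4], [-1.5, 4.64], [0.08, 2.09], [-2.65, 2.65]. Speed limits (rad/s): [2.22, 2.22, 2.79, 2.79, 3.14, 3.14, 3.14].

## Interface

Orientations are given as a unit quaternion [x, y, z, w].
In Python, from station import monitor, imaging, order gives the robot as it stands.
- The arm moves only by the tool drive_tool, never from a script. Its argument "motion" is a list that holds one entry, the list of rows, each a list of 7 numbers: the shift along the tool's x, y, z in cm, then the turn, a rotation vector about the tool's x, y, z in degrees, then the finger opening in cm, from 0 to 8.54. A call has exactly 5 rows; each row is the pose to reach, as a shift and turn from the pose commanded when the call began, along the tool's axes at that moment; what a row does not reach only later rows make up. A row lasts 1/10 s, in which the tool goes at most 50 mm and 8.59 degrees, less where a joint would pass 70% of its speed; a pose out of reach is approached as far as the arm can. A call with a gripper value outside its range is refused whole. The fingers move at their own pace and stop on an object; "newtons" is the grip in N (left out, the last holds). Time passes only in rows, so rows that repeat a pose let the fingers close, or fill a call up. It gives the time, the measured TCP pose, the force and the opening at its end, in the units of the state.
- monitor.get_obs(): the state, without advancing time (a new reading comes with each control period).
- imaging.capture(name): name is "scene" or "top" or "wrist"; returns the picture (480x640x3 uint8, blue, green, red); there is no depth.
- imaging.camera_info(name): a dict with "camera_matrix" (3x3 intrinsics, pixels), "rvec" (rotation vector, rad) and "tvec" (3), from world to camera coordinates, as OpenCV has them; the wrist camera has in their place "tool_from_camera" (4x4, takes a point from camera to tool coordinates, whose origin is the TCP and whose axes are the tool frame's). Camera axes: x right, y down, z forward; pixel columns grow to the right and rows downward; lengths in m; the calibration is good to about 2 mm. A picture is of the moment at which its call begins: read the wrist's pose just before it. camera_info takes no time and is no camera call.
- order.close_job(): hands the job in, once; it reports no verdict.
The state is a dict: "t": time; "qpos": joint angles; "joint_vel": joint speeds; "effort": joint torques, N m; "tcp_pos": TCP position; "ee_rot": TCP orientation; "ft_force": force on the tool from outside, world axes, zero at the start; "torque": the same for the moment, N m; "opening": finger opening in m.
Only numpy, scipy, OpenCV 4.12 (cv2) and the standard library are available. Lean on these libraries where they do the work, as an engineer would, in place of code of your own. Each camera call takes 0.05 s, during which the arm holds its last target. There are 200 camera calls.

## Task

Lay the loose bearing race that is by itself beside the swing-arm fixture flat in the round nest on the fixture's arm. Then pull the arm's sprung index knob straight up, swing the arm on past the middle notch to the gauge notch so that the race comes under the dial indicator, and let the pin snap fully home there. Do not force the pin against the notched plate; feel for the notch, which is not exactly where the drawing says, and leave the other things on the table alone.

Things in the scene. Friction and masses are not known exactly. Their poses are not given: they have to be found in the camera images.
- race: the bearing race to load: plain steel ring, 29 mm outside diameter, 10 mm high, 28 g, lying flat on the table 0.17 to 0.24 m from the pivot on the loading side. Origin at the centre of its underside.
- index_fixture: fixed grey base plate (275 x 205 x 14 mm) of the swing-arm fixture. Origin on the table on the arm's pivot axis; z up; its y axis points from the pivot to the index knob when the arm is in the loading notch, and -y to the nest. The dial indicator stands on the +x side on a 150 mm high post about 150 mm from the pivot, its case (57 mm wide) 80 mm to 115 mm out.
- nest (a point): centre of the nest's floor, on the arm's end 95 mm from the pivot, opposite the knob; 47 mm above the table. The nest is a shallow round cup, 32 mm inside, with a rim 3.5 mm above the floor that flares at the mouth; 41 mm across outside. The race lies flat in it, its underside at this point. It moves with the arm.
- knob_grip (a point): centre of the grip part of the black, round, ribbed index knob, on the arm's other end 80 mm from the pivot. With the pin home this point is 76 mm above the table. Knob head 30 mm diameter, from 8 mm below to 9 mm above this point; below it a 18 mm bush stands on the arm, whose top is at 17 mm below this point; the arm's top is 32 mm below it. The knob spins freely on its plunger. It moves with the arm and with the plunger.
- pivot (a point): centre of the arm's pivot, 48 mm above the table, on the fixture's axis.
- swing_arm (a joint): angle of the arm, rad: 0 in the loading notch (its start), grows counterclockwise seen from above, which takes the nest from the fixture's -y side to its +x side under the indicator and the knob from the +y side to the -x side. Middle notch (for setting up with a master) at 0.62; the gauge notch lies on a plate that the setter swivels, somewhere between 1.33 and 1.67, and is not measured: it must be felt. End stop at 1.85. Light friction holds the arm where it is left.
- index_plunger (a joint): lift of the sprung plunger, m: 0 with the pin fully home in a notch, 0.007 to 0.0085 when the tip of the pin rides on the top of the notched plate, 0.013 at its upper stop. The spring pulls down with about 5 N at 0 and 10 N at the upper stop. The pin is 8 mm thick with a flat, slightly chamfered tip, the notches are 10 mm wide, so the pin drops in when the arm is within about 1 mm at the pin of the notch's middle. The pin and plate are damaged above 30 N.
- micrometer: bystander: outside micrometer, 130 mm long, lying on the table left of the robot's middle, origin at its underside
- marker: bystander: paint marker, 137 mm long, lying on the right of the table, origin at its underside
- race_done_1: bystander: one of two finished races that lie together near the micrometer, same size as the race, origin at its underside
- race_done_2: bystander: the other finished race, origin at its underside

How it is judged:
By the outcome, as a careful person would: the job done as asked, in the order asked, and still so for the second after the job is handed in, with the robot touching nothing.
It also fails if it takes over 58 s, if anything falls off the work surface, if the arm or the gripper's body presses on something with over 40 N, if the wrist force passes 120 N, or if a joint passes its speed limit or range.

## Working session

There is one attempt and no reset: what is moved stays moved. The work goes in short steps, Python scripts to look and compute and a tool call to move; the robot and the scene stay as the last step left them, time stands still between calls to the robot, and variables do not carry over. Pictures are saved under pics/ and viewed, about 8 in all and at most 12, crops included, and the job is handed in when it is done.

Besides the shell and the picture viewer there is one more tool, called after "Call:" as name([rows], argument=value, ...), one row to a line, values as JSON. drive_tool: Moves the arm, as the interface text tells. Its arguments: {"type":"object","properties":{"motion":{"type":"array","items":{"type":"array","items":{"type":"array","items":{"type":"number"}}}},"newtons":{"type":"number"}},"required":["motion"]}

```bash
ls; mkdir -p pics; python3 - <<'E'
from station import monitor, imaging
import cv2
o=monitor.get_obs(); print({k:(v if not hasattr(v,'__len__') else [round(float(x),4) for x in v]) for k,v in o.items()})
for n in("scene","top"):
    cv2.imwrite(f"pics/{n}0.png",imaging.capture(n)); print(n,imaging.camera_info(n))
print(imaging.camera_info("wrist"))
E
```

```text
pics
{'t': 0.0, 'qpos': [1.0718, 0.3339, 0.0399, 1.4663, -0.0133, 1.3433, -0.0585], 'joint_vel': [0.0004, 0.001, -0.0002, 0.0004, 0.0002, -0.0002, -0.0001], 'effort': [0.0002, -65.8564, 1.3656, -40.5562, 0.0168, 0.0126, 0.0], 'tcp_pos': [0.2528, -0.5983, 0.2304], 'ee_rot': [-0.6929, -0.141, 0.6932, -0.1398], 'ft_force': [-0.4548, -0.3473, -0.0433], 'torque': [0.0216, 0.0161, 0.0167], 'opening': 0.08485428337325666}
scene {'camera_matrix': array([[513.75305749,   0.        , 316.71985673],
       [  0.        , 513.75305749, 246.47506936],
       [  0.        ,   0.        ,   1.        ]]), 'rvec': array([ 0.9620202 , -2.41203931,  1.12436704]), 'tvec': array([0.32019205, 0.32475829, 0.83864142])}
top {'camera_matrix': array([[478.0393047 ,   0.        , 314.60111042],
       [  0.        , 478.0393047 , 237.38502293],
       [  0.        ,   0.        ,   1.        ]]), 'rvec': array([ 2.15628899, -2.10974509,  0.21436744]), 'tvec': array([-0.09225866,  0.49863926,  1.03918478])}
{'camera_matrix': array([[398.53596392,   0.        , 316.59181025],
       [  0.        , 398.53596392, 241.34840218],
       [  0.        ,   0.        ,   1.        ]]), 'tool_from_camera': array([[-8.07610300e-04, -3.22459743e-01,  9.46582834e-01,
        -1.42729340e-01],
       [ 9.99999667e-01, -1.48175485e-04,  8.02707777e-04,
        -7.05147864e-04],
       [-1.18580573e-04,  9.46583167e-01,  3.22459755e-01,
        -8.35814654e-02],
       [ 0.00000000e+00,  0.00000000e+00,  0.00000000e+00,
         1.00000000e+00]])}
```

View pics/scene0.png

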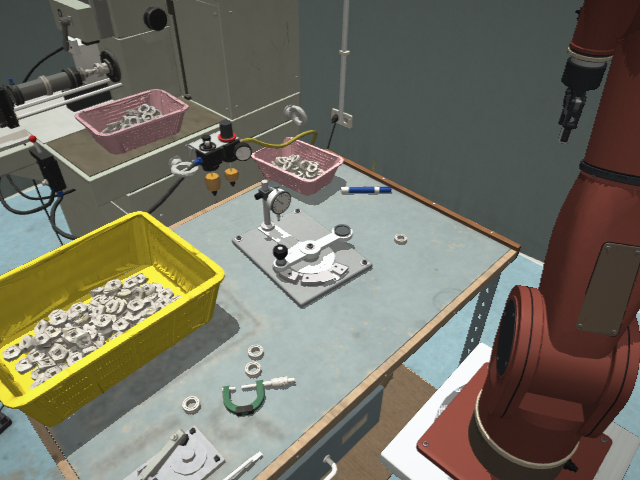

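View pics/top0.png

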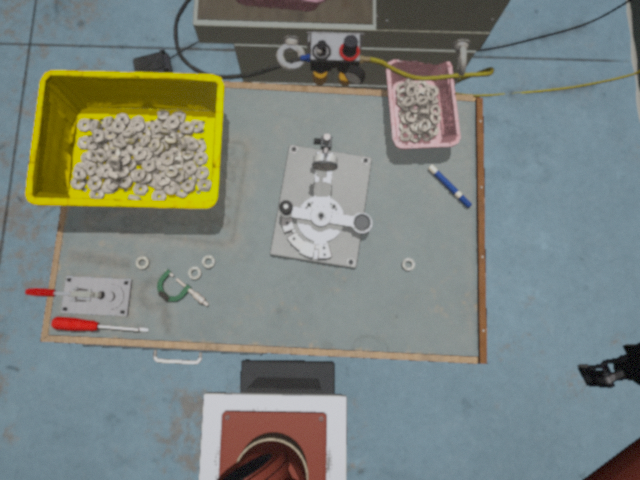

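Scene view: knob at (280,252), nest at (342,231), lone race at (400,239). Top view: knob at (286,208), pivot at (321,215), nest at (361,223), race at (408,264), indicator at (323,165), away from the robot. I'll triangulate these roughly, then refine with the wrist camera.

```bash
cat > h.py <<'E'
import numpy as np, cv2
from scipy.spatial.transform import Rotation as R
from station import monitor, imaging
def tool():
    o=monitor.get_obs(); T=np.eye(4); T[:3,:3]=R.from_quat(o['ee_rot']).as_matrix(); T[:3,3]=o['tcp_pos']; return T
def cam(n,T=None):
    i=imaging.camera_info(n); K=i['camera_matrix']
    if n=='wrist': W=T@i['tool_from_camera']
    else:
        r=cv2.Rodrigues(i['rvec'])[0]; W=np.eye(4); W[:3,:3]=r.T; W[:3,3]=-r.T@i['tvec']
    return K,W
def ray(C,px):
    K,W=C; d=W[:3,:3]@np.linalg.solve(K,[px[0],px[1],1]); return W[:3,3],d/np.linalg.norm(d)
def plane(C,px,z):
    o,d=ray(C,px); return o+d*(z-o[2])/d[2]
def tri(*cp):
    A=np.zeros((3,3)); b=np.zeros(3); rs=[ray(*c) for c in cp]
    for o,d in rs: P=np.eye(3)-np.outer(d,d); A+=P; b+=P@o
    p=np.linalg.solve(A,b); return p,[round(1e3*np.linalg.norm(np.cross(p-o,d)),1) for o,d in rs]
def proj(C,p):
    K,W=C; q=K@(W[:3,:3].T@(np.asarray(p)-W[:3,3])); return q[:2]/q[2]
def goto(p,jaw=None,T=None):
    """shift cm + rotvec deg in tool axes to reach TCP p, tool down, jaw (tool y) at world angle jaw rad"""
    T=tool() if T is None else T; s=T[:3,:3].T@(np.asarray(p)-T[:3,3])*100
    if jaw is None: return s.round(2)
    x=np.array([0,0,-1.]); y=np.array([np.cos(jaw),np.sin(jaw),0]); M=np.c_[x,y,np.cross(x,y)]
    return s.round(2), R.from_matrix(T[:3,:3].T@M).as_rotvec(degrees=True).round(2)
E
python3 - <<'E'
from h import *
S,P=cam('scene'),cam('top')
for n,a,b in(('race',(400,239),(408,264)),('nest',(342,231),(361,223)),('knob',(280,252),(286,208)),('pivot',(310,244),(321,215))): print(n,*tri((S,a),(P,b)))
print('race z.01',plane(S,(400,239),.01),plane(P,(408,264),.01))
T=tool();print(T.round(3))
for p,j in (((.48,-.16,.2),np.pi/2),((.48,-.16,.2),-np.pi/2)): print(goto(p,j))
E
```

```text
race [ 0.45031614 -0.30280883  0.00240248] [np.float64(0.0), np.float64(0.0)]
nest [ 0.53671638 -0.18680025  0.04635601] [np.float64(0.2), np.float64(0.2)]
knob [ 0.56165093 -0.01500993  0.07389175] [np.float64(1.0), np.float64(1.0)]
pivot [ 0.55131728 -0.09472893  0.05420711] [np.float64(0.1), np.float64(0.1)]
race z.01 [ 0.44533926 -0.29469858  0.01      ] [ 0.44930891 -0.30118152  0.01      ]
[[-0.001  0.389 -0.921  0.253]
 [ 0.001 -0.921 -0.389 -0.598]
 [-1.    -0.001  0.     0.23 ]
 [ 0.     0.     0.     1.   ]]
(array([  3.09, -31.54, -37.99]), array([-1.571e+02, -1.100e-01,  3.000e-02]))
(array([  3.09, -31.54, -37.99]), array([2.29e+01, 2.00e-02, 8.00e-02]))
```

```bash
python3 - <<'E'
from h import *
print(goto((.49,-.24,.2),-np.pi/2-.14))
E
```

```text
(array([  3.08, -23.78, -35.8 ]), array([3.092e+01, 3.000e-02, 8.000e-02]))
```

Call:
drive_tool([
  [[0.3,-2.5,-3.8,6,0,0,5],[0.6,-5,-7.6,12,0,0,5],[1,-7.5,-11.4,18,0,0,5],[1.4,-10,-15.2,24,0,0,5],[2,-12.5,-19,31,0,0,5]],
])

```text
t: 0.6
tcp_pos: [0.38, -0.4079, 0.2111]
ee_rot: [0.705, -0.051, -0.705, -0.051]
ft_force: [0.1, -0.7, -0.3]
opening: 0.0505
```

```bash
python3 - <<'E'
from h import *
print(tool().round(3),goto((.49,-.24,.2),-np.pi/2-.14))
E
```

```text
[[ 0.    -0.145 -0.989  0.38 ]
 [-0.    -0.989  0.145 -0.408]
 [-1.     0.    -0.     0.211]
 [ 0.     0.     0.     1.   ]] (array([  1.11, -18.21,  -8.44]), array([-0.33, -0.  , -0.  ]))
```

Call:
drive_tool([
  [[0.3,-4.5,-2,0,0,0,5],[0.6,-9,-4,0,0,0,5],[0.9,-13.5,-6.2,0,0,0,5],[1.1,-18.2,-8.4,0,0,0,5],[1.1,-18.2,-8.4,0,0,0,5]],
])

```text
t: 1.1
tcp_pos: [0.4916, -0.2338, 0.1999]
ee_rot: [0.706, -0.045, -0.705, -0.047]
ft_force: [-0.4, -0.1, -0.1]
opening: 0.0502
```

```bash
python3 - <<'E'
from h import *
T=tool(); im=imaging.capture('wrist'); np.save('T1.npy',T); print(T.round(4)); cv2.imwrite('pics/w1.png',im)
C=cam('wrist',T)
for p in((.45,-.301,.01),(.537,-.187,.05),(.56,-.015,.085)): print(proj(C,p).round())
E
```

```text
[[ 7.000e-04 -1.309e-01 -9.914e-01  4.916e-01]
 [ 3.000e-03 -9.914e-01  1.309e-01 -2.338e-01]
 [-1.000e+00 -3.100e-03 -3.000e-04  1.999e-01]
 [ 0.000e+00  0.000e+00  0.000e+00  1.000e+00]]
[400. 244.]
[247. 170.]
[-30. 177.]
```

View pics/w1.png

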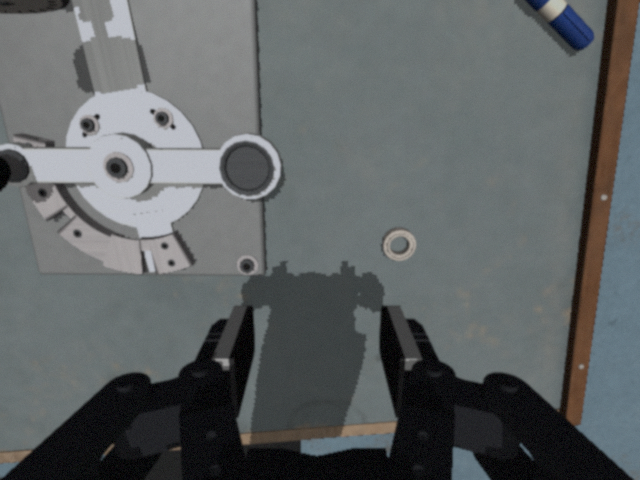

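Wrist view: race at (400,244), nest's dark disc about (249,167), pivot about (117,168), slots in the notched plate at about (62,218) and (150,260). Now a second view, from over the race.

```bash
python3 - <<'E'
from h import *
print(goto((.45,-.30,.12),-np.pi/2-.14)); C=cam('wrist',np.load('T1.npy'))
p=np.array((.5513,-.0947))
pv=plane(C,(117,168),.055); print('pivot',pv)
for z in(.02,.03,.04):
  a=[]
  for q in((30,143),(62,218),(150,262)):
    d=plane(C,q,z)[:2]-pv[:2]; a.append((np.hypot(*d).round(3),np.arctan2(d[1],d[0]).round(3)))
  print(z,a)
E
```

```text
(array([7.98, 6.78, 3.12]), array([0.33, 0.02, 0.08]))
pivot [ 0.55100301 -0.09596579  0.055     ]
0.02 [(np.float64(0.084), np.float64(1.267)), (np.float64(0.085), np.float64(2.027)), (np.float64(0.087), np.float64(2.989))]
0.03 [(np.float64(0.078), np.float64(1.241)), (np.float64(0.078), np.float64(2.045)), (np.float64(0.083), np.float64(3.043))]
0.04 [(np.float64(0.071), np.float64(1.209)), (np.float64(0.071), np.float64(2.066)), (np.float64(0.079), np.float64(3.102))]
```

Call:
drive_tool([
  [[2,2,1,0,0,0,5],[4,4,2,0,0,0,5],[6,6,3,0,0,0,5],[8,7,3.3,0,0,0,5],[8,7,3.3,0,0,0,5]],
])

```text
t: 1.65
tcp_pos: [0.4421, -0.3077, 0.1176]
ee_rot: [-0.703, 0.051, 0.707, 0.052]
ft_force: [-0.5, -0.0, 0.9]
opening: 0.0498
```

```bash
python3 - <<'E'
from h import *
T=tool(); im2=imaging.capture('wrist'); np.save('T2.npy',T); cv2.imwrite('pics/w2.png',im2); print(T[:3,3])
C1,C2=cam('wrist',np.load('T1.npy')),cam('wrist',T); im1=cv2.imread('pics/w1.png')
def blob(im,c,r,f):
    g=cv2.cvtColor(im,cv2.COLOR_BGR2GRAY); x,y=map(int,c); x0,y0=max(x-r,0),max(y-r,0); m=f(g[y0:y+r,x0:x+r]).astype(np.uint8)
    cs=cv2.findContours(m,0,cv2.CHAIN_APPROX_NONE)[0]; 
    if not cs: return None
    k=max(cs,key=cv2.contourArea); e=cv2.fitEllipse(cv2.convexHull(k)); return np.array(e[0])+(x0,y0),np.round(e[1],1)
race=lambda g:g>150
nest=lambda g:g<95
g2=proj(C2,(.45,-.301,.01)); n2=proj(C2,(.537,-.187,.05)); print(g2,n2)
for n,f,a,b,r in(('race',race,(400,244),g2,40),('nest',nest,(249,167),n2,38)):
    A=blob(im1,a,r,f); B=blob(im2,b,int(r*1.4),f); print(n,A,B)
    if A and B: print(tri((C1,A[0]),(C2,B[0])))
E
```

```text
[ 0.44206516 -0.30768274  0.1175845 ]
[305.99150397 227.74191434] [ 53.8406179  119.12658842]
race (array([399.54708481, 244.82385254]), array([28.4, 31.1])) (array([305.77327728, 228.7485466 ]), array([40.9, 43.1]))
(array([ 0.44960346, -0.30081636,  0.01084249]), [np.float64(0.0), np.float64(0.0)])
nest (array([246.55870056, 167.90770721]), array([50.5, 54.2])) (array([ 47.28006363, 124.78051758]), array([ 89.7, 101.4]))
(array([ 0.53675939, -0.18745544,  0.05560715]), [np.float64(2.4), np.float64(2.4)])
```

View pics/w2.png

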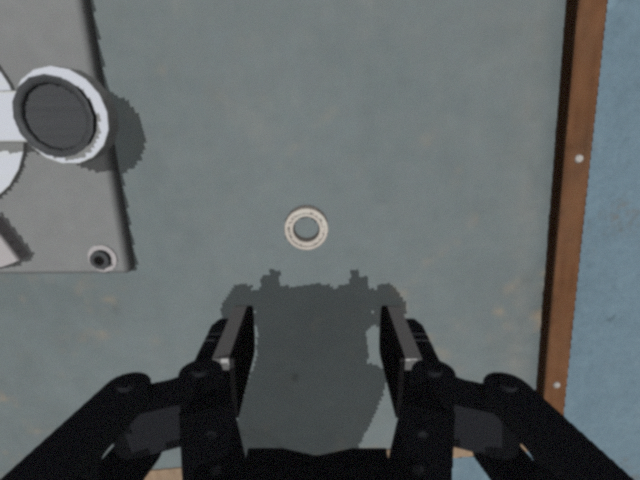

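Second view: the race is clear at (306,229) and triangulates to (0.4496, -0.3008) with its top at z = 0.0108, matching 10 mm. The nest blob merged with its shadow, so I'll measure the nest again later. Grasping the race now.

```bash
python3 - <<'E'
from h import *
print(goto((.4496,-.3008,.005),-np.pi/2-.14))
E
```

```text
(array([11.43, -0.66, -0.52]), array([-0.24,  0.16,  0.05]))
```

Call:
drive_tool([
  [[3.5,-0.6,-0.5,0,0,0,5],[7,-0.6,-0.5,0,0,0,5],[10,-0.6,-0.5,0,0,0,5],[10.9,-0.6,-0.5,0,0,0,5],[10.9,-0.6,-0.5,0,0,0,5]],
])

```text
t: 2.2
tcp_pos: [0.4515, -0.3002, 0.0113]
ee_rot: [-0.705, 0.049, 0.706, 0.05]
ft_force: [-0.3, -0.7, -0.0]
opening: 0.0499
```

```bash
python3 - <<'E'
from h import *
print(tool()[:3,3],goto((.4496,-.3008,.005),-np.pi/2-.14))
E
```

```text
[ 0.45147115 -0.30018417  0.01129072] (array([0.63, 0.09, 0.18]), array([-0.04,  0.06,  0.04]))
```

Call:
drive_tool([
  [[0.6,0.1,0.2,0,0,0,5],[0.6,0.1,0.2,0,0,0,5],[0.6,0.1,0.2,0,0,0,2.2],[0.6,0.1,0.2,0,0,0,2.2],[0.6,0.1,0.2,0,0,0,2.2]],
], newtons=30)

```text
t: 2.7
tcp_pos: [0.4498, -0.3018, 0.0065]
ee_rot: [0.706, -0.05, -0.705, -0.05]
ft_force: [-1.8, 0.8, 6.2]
opening: 0.0258
```

Call:
drive_tool([
  [[0,0,0,0,0,0,2.2],[0,0,0,0,0,0,2.2],[0,0,0,0,0,0,2.2],[0,0,0,0,0,0,2.2],[0,0,0,0,0,0,2.2]],
])

```text
t: 3.2
tcp_pos: [0.4498, -0.3018, 0.0065]
ee_rot: [0.706, -0.05, -0.705, -0.05]
ft_force: [-1.7, -0.0, 6.7]
opening: 0.0256
```

```bash
python3 - <<'E'
from h import *
T=tool(); print(T[:3,3]); im=imaging.capture('wrist'); cv2.imwrite('pics/w3.png',cv2.resize(im[180:420,160:480],None,fx=2,fy=2)); print(proj(cam('wrist',T),(.4496,-.3008,.01)))
E
```

```text
[ 0.44984186 -0.30178793  0.00647721]
[316.36230521 327.2976609 ]
```

View pics/w3.png

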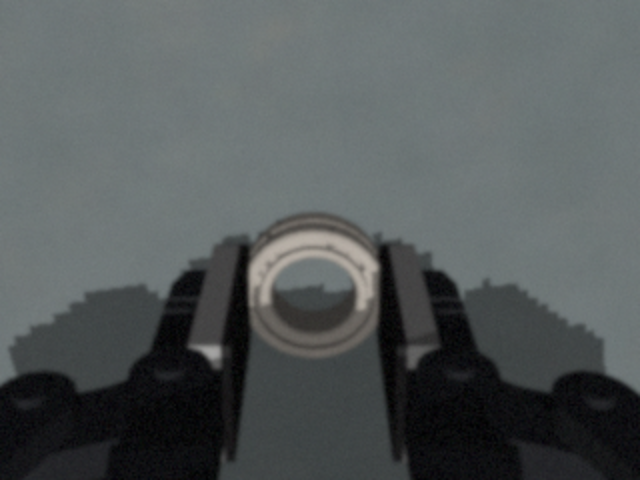

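The crop shows the race between the pads, centred near pixel (316,322) of the full frame. The 25.6 mm opening is odd for a 29 mm ring, so I'll lift and check the seating.

Call:
drive_tool([
  [[-0.5,0,0,0,0,0,2.2],[-1.5,0,0,0,0,0,2.2],[-4,0,0,0,0,0,2.2],[-7,0,0,0,0,0,2.2],[-7,0,0,0,0,0,2.2]],
])

```text
t: 3.75
tcp_pos: [0.4518, -0.3028, 0.0801]
ee_rot: [0.708, -0.051, -0.703, -0.049]
ft_force: [0.7, -0.7, -0.2]
opening: 0.0252
```

```bash
python3 - <<'E'
from h import *
T=tool(); o=monitor.get_obs(); print(T[:3,3],o['opening'],o['ft_force']); im=imaging.capture('wrist'); cv2.imwrite('pics/w4.png',cv2.resize(im[180:420,160:480],None,fx=2,fy=2))
print(goto((.520,-.190,.10),-np.pi/2-.14))
E
```

```text
[ 0.45175521 -0.30278604  0.08013422] 0.0251514633909528 [ 0.70203343 -0.73569315 -0.21470715]
(array([ -2.18, -12.09,  -5.28]), array([-0.08, -0.25, -0.11]))
```

View pics/w4.png

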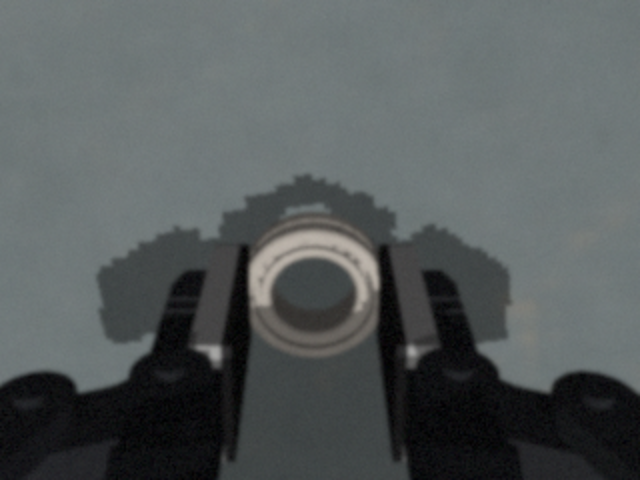

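Lifted: the race sits level and centred between the pads, in the same place in the image as on the table. Next, a position short of the nest to measure it free of occlusion.

Call:
drive_tool([
  [[-1,-3,-1,0,0,0,2.2],[-2,-6,-2,0,0,0,2.2],[-2.2,-9,-3,0,0,0,2.2],[-2.2,-12,-3.4,0,0,0,2.2],[-2.2,-12,-3.4,0,0,0,2.2]],
])

```text
t: 4.3
tcp_pos: [0.501, -0.1824, 0.0971]
ee_rot: [-0.705, 0.047, 0.706, 0.048]
ft_force: [-0.2, -0.2, -0.2]
opening: 0.0255
```

```bash
python3 - <<'E'
from h import *
T=tool(); im=imaging.capture('wrist'); T=tool(); np.save('T5.npy',T); print(T[:3,3],monitor.get_obs()['opening'])
cv2.imwrite('pics/w5.png',im)
C=cam('wrist',T); print(proj(C,(.5367,-.187,.05)))
E
```

```text
[ 0.50011846 -0.1850419   0.09694809] 0.02563166552716953
[311.98871355 206.59082147]
```

View pics/w5.png

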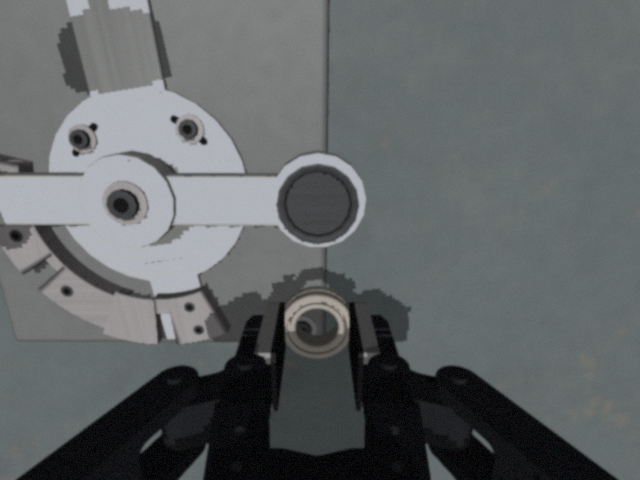

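The view is good: nest centred near (318,202), held race near (317,322). The arm was still settling, so I'll capture again at rest and fit.

```bash
cat > fit.py <<'E'
from h import *
def nestfit(im,c,r):
    g=cv2.GaussianBlur(cv2.cvtColor(im,cv2.COLOR_BGR2GRAY),(3,3),0).astype(float); pts=[[],[]]
    for a in np.radians(np.arange(0,360,4)):
        rr=np.arange(0.5*r,1.5*r,.25); x=c[0]+rr*np.cos(a); y=c[1]+rr*np.sin(a)
        v=cv2.remap(g.astype(np.float32),x.astype(np.float32)[None],y.astype(np.float32)[None],1)[0]; d=np.diff(v)
        i=np.argmax(d); pts[0].append((x[i],y[i]))    # dark mouth -> bright rim
    return [cv2.fitEllipseAMS(np.float32(p)) for p in pts if p]
E
python3 - <<'E'
from fit import *
for k in range(2):
    T=tool(); im=imaging.capture('wrist'); T2=tool(); print(T[:3,3].round(4),T2[:3,3].round(4))
np.save('T6.npy',T2); cv2.imwrite('pics/w6.png',im)
e=nestfit(im,(318,202),38); print(e)
C=cam('wrist',T2); C1=cam('wrist',np.load('T1.npy'))
e1=nestfit(cv2.imread('pics/w1.png'),(249,167),27); print(e1)
print('tri',tri((C1,e1[0][0]),(C,e[0][0])))
n=plane(C,e[0][0],.0505); print('nest',n, plane(C1,e1[0][0],.0505))
# race in hand: where its centre sits (grasp pic centre) at top z = TCP+.0035
g=cv2.cvtColor(im,cv2.COLOR_BGR2GRAY)[275:370,270:365]; cv2.imwrite('pics/w6g.png',g)
print('tool origin px',proj(C,T2[:3,3]+[0,0,.0035]))
E
```

```text
[ 0.5001 -0.185   0.0969] [ 0.4996 -0.1869  0.0969]
[ 0.4996 -0.1869  0.0969] [ 0.4993 -0.1879  0.0969]
[((307.3103942871094, 201.9617462158203), (79.28292083740234, 81.0501708984375), 99.47969055175781)]
[((246.37893676757812, 167.9632110595703), (52.135108947753906, 55.72976303100586), 135.3085174560547)]
tri (array([ 0.53909243, -0.18816755,  0.05419218]), [np.float64(0.4), np.float64(0.4)])
nest [ 0.53855067 -0.18818768  0.0505    ] [ 0.53834726 -0.18721604  0.0505    ]
tool origin px [318.73228677 326.44543994]
```

```bash
python3 - <<'E'
from h import *
print(tool()[:3,3],goto((.5385,-.1879,.063),-np.pi/2-.14))
E
```

```text
[ 0.49926522 -0.18791957  0.09691475] (array([ 3.39, -0.56, -3.89]), array([-0.08,  0.05, -0.01]))
```

Call:
drive_tool([
  [[0,-0.2,-2,0,0,0,2.2],[1,-0.5,-3.9,0,0,0,2.2],[2.5,-0.5,-3.9,0,0,0,2.2],[3.2,-0.5,-3.9,0,0,0,2.2],[3.2,-0.5,-3.9,0,0,0,2.2]],
])

```text
t: 4.95
tcp_pos: [0.537, -0.1885, 0.0635]
ee_rot: [-0.704, 0.05, 0.707, 0.051]
ft_force: [-0.3, -0.3, -1.2]
opening: 0.0254
```

Call:
drive_tool([
  [[0,0,0,0,0,0,2.2],[0,0,0,0,0,0,2.2],[0,0,0,0,0,0,2.2],[0,0,0,0,0,0,2.2],[0,0,0,0,0,0,2.2]],
])

```text
t: 5.45
tcp_pos: [0.5392, -0.1879, 0.0656]
ee_rot: [0.705, -0.05, -0.705, -0.05]
ft_force: [-0.6, 0.3, -0.6]
opening: 0.0255
```

```bash
python3 - <<'E'
from h import *
T=tool(); im=imaging.capture('wrist'); print(T[:3,3],goto((.5385,-.1879,.0535),-np.pi/2-.14)); cv2.imwrite('pics/w7.png',cv2.resize(im[180:420,160:480],None,fx=2.5,fy=2.5))
print((proj(cam('wrist',T),(.5385,-.1872,.0505))-(160,180))*2.5)
E
```

```text
[ 0.5392417  -0.18794598  0.06561494] (array([1.2 , 0.01, 0.07]), array([-0.07, -0.02, -0.  ]))
[392.54522648 315.21739466]
```

View pics/w7.png

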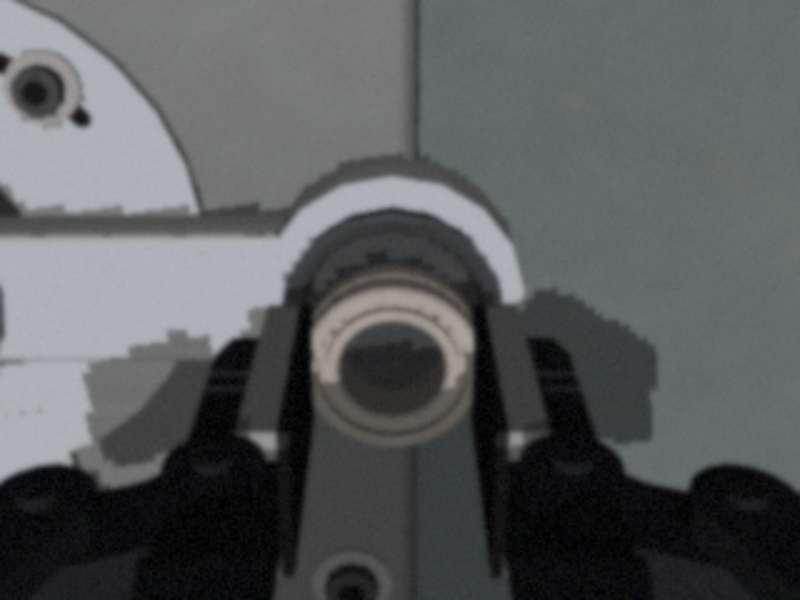

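The race is in line with the nest, both centred near x = 393–396 in the crop. Lowering.

Call:
drive_tool([
  [[0.3,0,0.05,0,0,0,2.2],[0.6,0,0.05,0,0,0,2.2],[0.9,0,0.05,0,0,0,2.2],[1.15,0,0.05,0,0,0,2.2],[1.15,0,0.05,0,0,0,2.2]],
])

```text
t: 6.0
tcp_pos: [0.5387, -0.1878, 0.0536]
ee_rot: [-0.705, 0.05, 0.705, 0.05]
ft_force: [-0.4, -0.2, 0.4]
opening: 0.0258
```

Call:
drive_tool([
  [[0,0,0,0,0,0,2.2],[0,0,0,0,0,0,2.2],[0,0,0,0,0,0,2.2],[0,0,0,0,0,0,2.2],[0,0,0,0,0,0,2.2]],
])

```text
t: 6.5
tcp_pos: [0.5387, -0.1878, 0.0538]
ee_rot: [0.705, -0.05, -0.705, -0.05]
ft_force: [-0.6, 0.6, -0.6]
opening: 0.0253
```

Call:
drive_tool([
  [[0.05,0,0,0,0,0,2.2],[0.1,0,0,0,0,0,2.2],[0.1,0,0,0,0,0,2.2],[0.1,0,0,0,0,0,2.2],[0.1,0,0,0,0,0,2.2]],
])

```text
t: 7.0
tcp_pos: [0.5392, -0.188, 0.0535]
ee_rot: [0.706, -0.05, -0.705, -0.05]
ft_force: [-0.3, 0.2, 5.5]
opening: 0.0256
```

Contact at TCP z = 0.0535, which is floor height (the rim would have been met 3.5 mm higher). Releasing.

Call:
drive_tool([
  [[0.05,0,0,0,0,0,3.0],[0,0,0,0,0,0,3.6],[0,0,0,0,0,0,4.2],[0,0,0,0,0,0,4.6],[-2,0,0,0,0,0,4.6]],
])

```text
t: 7.5
tcp_pos: [0.5368, -0.1873, 0.0706]
ee_rot: [-0.704, 0.049, 0.707, 0.05]
ft_force: [0.4, 0.2, -0.0]
opening: 0.0461
```

Call:
drive_tool([
  [[-3,0,0,0,0,0,5],[-6,0,1.5,0,0,0,5],[-7,0,3.5,0,0,0,5],[-7,0,3.5,0,0,0,5],[-7,0,3.5,0,0,0,5]],
])

```text
t: 8.0
tcp_pos: [0.504, -0.1831, 0.1429]
ee_rot: [0.706, -0.05, -0.705, -0.05]
ft_force: [0.0, -0.4, -0.6]
opening: 0.0499
```

```bash
python3 - <<'E'
from h import *
T=tool(); im=imaging.capture('wrist'); np.save('T8.npy',T); cv2.imwrite('pics/w8.png',im); print(T[:3,3])
C=cam('wrist',T); print(proj(C,(.5388,-.1872,.0505)),proj(C,(.5617,-.015,.085)))
E
```

```text
[ 0.50403433 -0.18307898  0.14289899]
[316.36841468 190.96764335] [-20.10713327 207.63750957]
```

View pics/w8.png

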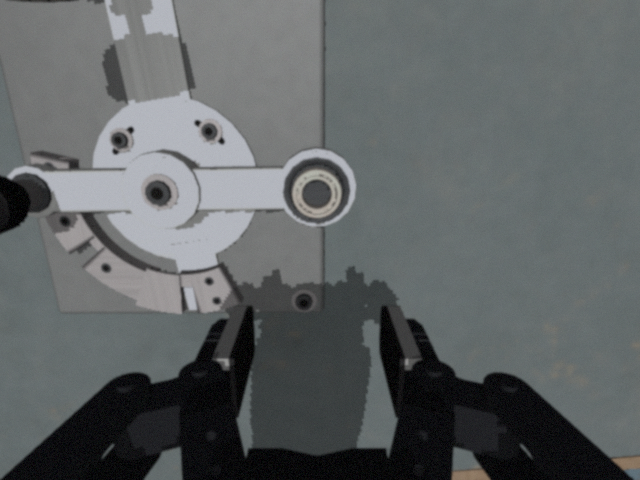

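The race lies flat in the cup (race (317,193), cup (320,188)). The knob is at the left edge, so I'll go over it for a refined fix.

```bash
python3 - <<'E'
from h import *
C=cam('wrist',np.load('T8.npy')); print('pivot',plane(C,(157,193),.055),tri((C,(157.5,193)),(cam('wrist',np.load('T1.npy')),(117,168))))
print(goto((.53,-.015,.15),-np.pi/2-.14))
E
```

```text
pivot [ 0.55172978 -0.09459832  0.055     ] (array([ 0.55004761, -0.09011365,  0.04373587]), [np.float64(0.1), np.float64(0.1)])
(array([ -0.76, -16.99,  -0.2 ]), array([-0.08,  0.01,  0.01]))
```

Call:
drive_tool([
  [[-0.7,-4,-0.2,0,0,0,5],[-0.7,-8,-0.2,0,0,0,5],[-0.7,-12,-0.2,0,0,0,5],[-0.7,-15,-0.2,0,0,0,5],[-0.7,-17,-0.2,0,0,0,5]],
])

```text
t: 8.55
tcp_pos: [0.5302, -0.0117, 0.1488]
ee_rot: [-0.705, 0.048, 0.706, 0.049]
ft_force: [-0.3, 0.0, 0.1]
opening: 0.0502
```

Call:
drive_tool([
  [[0,0,0,0,0,0,5],[0,0,0,0,0,0,5],[0,0,0,0,0,0,5],[0,0,0,0,0,0,5],[0,0,0,0,0,0,5]],
])

```text
t: 9.05
tcp_pos: [0.5299, -0.0158, 0.1498]
ee_rot: [-0.705, 0.05, 0.705, 0.05]
ft_force: [-0.7, -0.5, -0.7]
opening: 0.05
```

```bash
cat > knob.py <<'E'
from h import *
def knob(im,c,r):
    g=cv2.cvtColor(im,cv2.COLOR_BGR2GRAY); x,y=map(int,c); x0,y0=max(0,x-r),max(0,y-r)
    m=(g[y0:y+r,x0:x+r]<45).astype(np.uint8); m=cv2.morphologyEx(m,cv2.MORPH_OPEN,np.ones((5,5)))
    k=max(cv2.findContours(m,0,cv2.CHAIN_APPROX_NONE)[0],key=cv2.contourArea); e=cv2.fitEllipse(cv2.convexHull(k)); return np.array(e[0])+(x0,y0),e[1]
E
python3 - <<'E'
from knob import *
T=tool(); im=imaging.capture('wrist'); np.save('T9.npy',T); cv2.imwrite('pics/w9.png',im); print(T[:3,3])
C=cam('wrist',T); q=proj(C,(.562,-.0145,.085)); print(q); e=knob(im,q,70); print(e,plane(C,e[0],.085))
E
```

```text
[ 0.5299078  -0.01583372  0.14975137]
[306.98167187 207.64982347]
(array([305.54188538, 204.61060333]), (53.649810791015625, 55.7156867980957)) [ 0.56375424 -0.01398943  0.085     ]
```

View pics/w9.png

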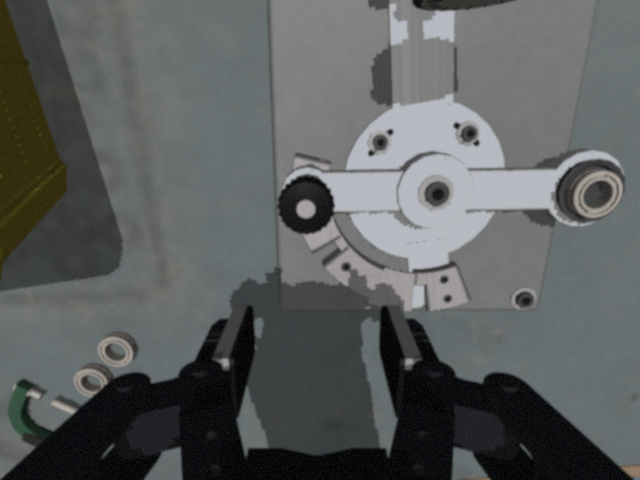

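Knob centre at (305,205), pivot at (437,193), gauge slot near (418,295); the finished races and micrometer are well clear. I'll work out the slot angles and the descent.

```bash
python3 - <<'E'
from h import *
C=cam('wrist',np.load('T9.npy')); pv=np.array((.5520,-.0933))
for z in(.022,.028,.034):
  for q in((341,250),(418,294)):
    d=plane(C,q,z)[:2]-pv; print(z,np.hypot(*d).round(4),(np.arctan2(d[1],d[0])-1.430).round(3))
print(goto((.563,-.0147,.060),-np.pi/2-.141))
E
```

```text
0.022 0.0744 0.706
0.022 0.0836 1.592
0.028 0.0733 0.679
0.028 0.0806 1.572
0.034 0.0723 0.652
0.034 0.0776 1.551
(array([ 8.98, -0.56, -3.26]), array([-0.08,  0.  , -0.  ]))
```

Call:
drive_tool([
  [[0,-0.5,-1.8,0,0,0,5],[1.5,-0.5,-3.3,0,0,0,5],[4.5,-0.5,-3.3,0,0,0,5],[7.5,-0.5,-3.3,0,0,0,5],[8.8,-0.5,-3.3,0,0,0,5]],
])

```text
t: 9.6
tcp_pos: [0.5617, -0.015, 0.0592]
ee_rot: [-0.704, 0.05, 0.707, 0.05]
ft_force: [-0.6, -0.6, 0.0]
opening: 0.0501
```

Call:
drive_tool([
  [[0,0,0,0,0,0,5],[0,0,0,0,0,0,5],[0,0,0,0,0,0,5],[0,0,0,0,0,0,4],[0,0,0,0,0,0,3.6]],
], newtons=40)

```text
t: 10.1
tcp_pos: [0.5638, -0.0146, 0.0628]
ee_rot: [0.706, -0.05, -0.705, -0.05]
ft_force: [0.2, 0.5, -0.3]
opening: 0.0361
```

```bash
python3 - <<'E'
from h import *
print(tool()[:3,3],goto((.563,-.0147,.060),-np.pi/2-.141),monitor.get_obs()['ft_force'])
E
```

```text
[ 0.56384315 -0.01461186  0.06276963] (array([0.28, 0.02, 0.08]), array([-0.02, -0.08,  0.  ])) [ 0.19927957  0.49534359 -0.2766642 ]
```

Call:
drive_tool([
  [[0.3,0,0.1,0,0,0,3.6],[0.3,0,0.1,0,0,0,3.6],[0.3,0,0.1,0,0,0,2.5],[0.3,0,0.1,0,0,0,2.5],[0.3,0,0.1,0,0,0,2.5]],
], newtons=40)

```text
t: 10.6
tcp_pos: [0.5623, -0.0144, 0.0588]
ee_rot: [-0.705, 0.05, 0.705, 0.05]
ft_force: [-0.7, 0.6, 0.4]
opening: 0.0281
```

Call:
drive_tool([
  [[-0.25,0,0,0,0,0,2.5],[-0.5,0,0,0,0,0,2.5],[-0.8,0,0,0,0,0,2.5],[-1.05,0,0,0,0,0,2.5],[-1.05,0,0,0,0,0,2.5]],
])

```text
t: 11.1
tcp_pos: [0.5618, -0.0144, 0.0692]
ee_rot: [-0.705, 0.05, 0.706, 0.05]
ft_force: [-1.0, 1.3, -10.4]
opening: 0.028
```

Call:
drive_tool([
  [[0,0,0,0,0,0,2.5],[0,0,0,0,0,0,2.5],[0,0,0,0,0,0,2.5],[0,0,0,0,0,0,2.5],[0,0,0,0,0,0,2.5]],
])

```text
t: 11.6
tcp_pos: [0.5622, -0.0145, 0.0692]
ee_rot: [-0.705, 0.05, 0.705, 0.05]
ft_force: [-0.1, 0.4, -9.3]
opening: 0.0278
```

```bash
python3 - <<'E'
from h import *
pv=np.array((.5520,-.0933)); T=tool(); p=T[:3,3]; print(p,np.hypot(*(p[:2]-pv)),np.arctan2(*(p[:2]-pv)[::-1]))
# tool-axis path (cm) for arm angles, radius .080, from start angle 1.430, cumulated from present
M=T[:3,:3]; a0=1.430
for th in np.arange(0,1.45,.1):
    d=.080*np.array([np.cos(a0+th)-np.cos(a0),np.sin(a0+th)-np.sin(a0),0]); print(th.round(2),(M.T@d*100).round(2))
E
```

```text
[ 0.56223347 -0.01448638  0.06923792] 0.07947521483287177 1.4416748345063932
0.0 [0. 0. 0.]
0.1 [0.   0.04 0.8 ]
0.2 [0.   0.16 1.59]
0.3 [0.   0.36 2.36]
0.4 [0.   0.63 3.12]
0.5 [0.   0.98 3.83]
0.6 [0.   1.4  4.52]
0.7 [0.   1.88 5.15]
0.8 [0.   2.43 5.74]
0.9 [0.   3.03 6.27]
1.0 [0.   3.68 6.73]
1.1 [0.   4.37 7.13]
1.2 [0.   5.1  7.45]
1.3 [0.   5.86 7.71]
1.4 [0.   6.64 7.88]
```

The lift holds: 9.3 N of spring at about 10.4 mm, clear of the plate. Swinging along the arc.

Call:
drive_tool([
  [[0,0.01,0.4,0,0,0,2.5],[0,0.06,1.0,0,0,0,2.5],[0,0.16,1.59,0,0,0,2.5],[0,0.36,2.36,0,0,0,2.5],[0,0.63,3.12,0,0,0,2.5]],
])

```text
t: 12.1
tcp_pos: [0.53, -0.0166, 0.0695]
ee_rot: [0.705, -0.05, -0.705, -0.05]
ft_force: [1.8, -1.9, -8.5]
opening: 0.0279
```

Call:
drive_tool([
  [[0,0.35,0.71,0,0,0,2.5],[0,0.77,1.4,0,0,0,2.5],[0,1.25,2.03,0,0,0,2.5],[0,1.8,2.62,0,0,0,2.5],[0,2.4,3.15,0,0,0,2.5]],
])

```text
t: 12.6
tcp_pos: [0.4958, -0.0361, 0.0695]
ee_rot: [0.706, -0.05, -0.705, -0.05]
ft_force: [4.1, -0.5, -9.8]
opening: 0.0281
```

Call:
drive_tool([
  [[0,0.65,0.46,0,0,0,2.5],[0,1.34,0.86,0,0,0,2.5],[0,2.07,1.18,0,0,0,2.5],[0,2.6,1.37,0,0,0,2.5],[0,2.83,1.44,0,0,0,2.5]],
])

```text
t: 13.1
tcp_pos: [0.4777, -0.0624, 0.0695]
ee_rot: [0.706, -0.05, -0.705, -0.05]
ft_force: [5.3, -1.4, -9.8]
opening: 0.0279
```

Call:
drive_tool([
  [[0,0,0,0,0,0,2.5],[0,0,0,0,0,0,2.5],[0,0,0,0,0,0,2.5],[0,0,0,0,0,0,2.5],[0,0,0,0,0,0,2.5]],
])

```text
t: 13.6
tcp_pos: [0.4778, -0.0623, 0.0694]
ee_rot: [0.705, -0.05, -0.705, -0.05]
ft_force: [3.5, -3.5, -9.5]
opening: 0.0282
```

```bash
python3 - <<'E'
from h import *
pv=np.array((.5520,-.0933)); T=tool(); p=T[:3,3]; d=p[:2]-pv; print(p,np.hypot(*d),np.arctan2(d[1],d[0])-1.43, monitor.get_obs()['ft_force'])
M=T[:3,:3]; a0=1.430; a1=1.30
for th in np.arange(1.3,1.70,.025):
    d=.080*np.array([np.cos(a0+th)-np.cos(a0+a1),np.sin(a0+th)-np.sin(a0+a1),0]); print(th.round(3),(M.T@d*100).round(2))
E
```

```text
[ 0.47775969 -0.06226136  0.06938239] 0.0804675144656256 1.3155950405065895 [ 3.54733238 -3.51264889 -9.539689  ]
1.3 [0. 0. 0.]
1.325 [0.   0.19 0.05]
1.35 [0.   0.39 0.1 ]
1.375 [0.   0.58 0.14]
1.4 [0.   0.78 0.17]
1.425 [0.   0.98 0.21]
1.45 [0.   1.18 0.23]
1.475 [0.   1.37 0.25]
1.5 [0.   1.57 0.27]
1.525 [0.   1.77 0.28]
1.55 [0.   1.97 0.29]
1.575 [0.   2.17 0.29]
1.6 [0.   2.37 0.29]
1.625 [0.   2.57 0.28]
1.65 [0.   2.77 0.26]
1.675 [0.   2.97 0.25]
```

The arm is at about 1.31 rad, past the middle notch, and tracking well. Lowering onto the plate.

Call:
drive_tool([
  [[0.08,0,0,0,0,0,2.5],[0.16,0,0,0,0,0,2.5],[0.22,0,0,0,0,0,2.5],[0.22,0,0,0,0,0,2.5],[0.22,0,0,0,0,0,2.5]],
])

```text
t: 14.1
tcp_pos: [0.4778, -0.0621, 0.0672]
ee_rot: [0.705, -0.05, -0.705, -0.05]
ft_force: [5.0, -3.0, -9.4]
opening: 0.0283
```

Call:
drive_tool([
  [[0,0,0,0,0,0,3.0],[0,0,0,0,0,0,3.4],[0.15,0,0,0,0,0,3.4],[0.3,0,0,0,0,0,3.4],[0.3,0,0,0,0,0,3.4]],
])

```text
t: 14.6
tcp_pos: [0.4776, -0.0614, 0.064]
ee_rot: [-0.705, 0.05, 0.705, 0.05]
ft_force: [0.8, -0.4, -0.2]
opening: 0.034
```

Call:
drive_tool([
  [[0,0.1,0.02,0,0,0,3.4],[0,0.2,0.04,0,0,0,3.4],[0,0.3,0.06,0,0,0,3.4],[0,0.38,0.08,0,0,0,3.4],[0,0.42,0.1,0,0,0,3.4]],
])

```text
t: 15.1
tcp_pos: [0.4764, -0.0648, 0.0642]
ee_rot: [0.705, -0.049, -0.705, -0.05]
ft_force: [1.2, 5.0, 0.5]
opening: 0.0339
```

Call:
drive_tool([
  [[0,0.05,0.01,0,0,0,3.4],[0,0.1,0.02,0,0,0,3.4],[0,0.15,0.03,0,0,0,3.4],[0,0.2,0.04,0,0,0,3.4],[0,0.25,0.05,0,0,0,3.4]],
])

```text
t: 15.6
tcp_pos: [0.4755, -0.0664, 0.0642]
ee_rot: [0.705, -0.049, -0.705, -0.05]
ft_force: [0.5, 7.7, 1.7]
opening: 0.0339
```

Contact pushing at 5–8 N with the pin riding on the plate. Continuing in small steps.

Call:
drive_tool([
  [[0,0.05,0.01,0,0,0,3.4],[0,0.1,0.02,0,0,0,3.4],[0,0.15,0.03,0,0,0,3.4],[0,0.2,0.04,0,0,0,3.4],[0,0.25,0.05,0,0,0,3.4]],
])

```text
t: 16.1
tcp_pos: [0.4746, -0.0688, 0.0642]
ee_rot: [0.705, -0.049, -0.705, -0.05]
ft_force: [0.2, 8.0, 0.8]
opening: 0.034
```

Call:
drive_tool([
  [[0,0.05,0.01,0,0,0,3.4],[0,0.1,0.02,0,0,0,3.4],[0,0.15,0.03,0,0,0,3.4],[0,0.2,0.04,0,0,0,3.4],[0,0.25,0.05,0,0,0,3.4]],
])

```text
t: 16.6
tcp_pos: [0.4738, -0.0712, 0.0642]
ee_rot: [0.705, -0.049, -0.705, -0.05]
ft_force: [0.7, 7.7, 1.1]
opening: 0.0341
```

Call:
drive_tool([
  [[0,0.05,0.01,0,0,0,3.4],[0,0.1,0.02,0,0,0,3.4],[0,0.15,0.02,0,0,0,3.4],[0,0.2,0.03,0,0,0,3.4],[0,0.25,0.03,0,0,0,3.4]],
])

```text
t: 17.1
tcp_pos: [0.4732, -0.0736, 0.0642]
ee_rot: [0.705, -0.049, -0.705, -0.05]
ft_force: [0.1, 8.2, 0.2]
opening: 0.0338
```

Call:
drive_tool([
  [[0,0.05,0.01,0,0,0,3.4],[0,0.1,0.01,0,0,0,3.4],[0,0.15,0.02,0,0,0,3.4],[0,0.2,0.02,0,0,0,3.4],[0,0.25,0.02,0,0,0,3.4]],
])

```text
t: 17.6
tcp_pos: [0.4726, -0.0761, 0.0642]
ee_rot: [0.705, -0.049, -0.705, -0.05]
ft_force: [0.9, 7.0, 0.6]
opening: 0.034
```

Call:
drive_tool([
  [[0,0.04,0,0,0,0,3.4],[0,0.08,0.01,0,0,0,3.4],[0,0.12,0.01,0,0,0,3.4],[0,0.16,0.01,0,0,0,3.4],[0,0.2,0.01,0,0,0,3.4]],
])

```text
t: 18.1
tcp_pos: [0.4723, -0.0781, 0.0642]
ee_rot: [0.705, -0.049, -0.705, -0.05]
ft_force: [0.5, 7.0, 1.1]
opening: 0.0342
```

Call:
drive_tool([
  [[0,0.04,0,0,0,0,3.4],[0,0.08,0,0,0,0,3.4],[0,0.12,0,0,0,0,3.4],[0,0.16,0,0,0,0,3.4],[0,0.2,0,0,0,0,3.4]],
])

```text
t: 18.6
tcp_pos: [0.4719, -0.0802, 0.0642]
ee_rot: [0.705, -0.049, -0.705, -0.05]
ft_force: [1.2, 7.1, 0.2]
opening: 0.0341
```

Call:
drive_tool([
  [[0,0.04,0,0,0,0,3.4],[0,0.08,0,0,0,0,3.4],[0,0.12,0,0,0,0,3.4],[0,0.16,0,0,0,0,3.4],[0,0.2,0,0,0,0,3.4]],
])

```text
t: 19.1
tcp_pos: [0.4715, -0.0823, 0.0641]
ee_rot: [-0.705, 0.049, 0.705, 0.05]
ft_force: [0.4, 6.6, -0.4]
opening: 0.0337
```

Call:
drive_tool([
  [[0,0.04,0,0,0,0,3.4],[0,0.08,0,0,0,0,3.4],[0,0.12,0,0,0,0,3.4],[0,0.16,0,0,0,0,3.4],[0,0.2,0,0,0,0,3.4]],
])

```text
t: 19.6
tcp_pos: [0.4708, -0.085, 0.0638]
ee_rot: [-0.705, 0.049, 0.706, 0.05]
ft_force: [-0.7, 1.0, -0.1]
opening: 0.0339
```

The push force fell from about 7 N to 1 N and the tool jumped ahead: the pin has dropped, at about 1.56 rad. I'll back off, open, retreat and check the height.

Call:
drive_tool([
  [[0,-0.1,0,0,0,0,3.4],[0,-0.2,0,0,0,0,4],[0,-0.2,0,0,0,0,5],[0,-0.2,0,0,0,0,5],[-1.5,-0.2,0,0,0,0,5]],
])

```text
t: 20.1
tcp_pos: [0.4702, -0.0837, 0.0778]
ee_rot: [-0.704, 0.05, 0.706, 0.05]
ft_force: [0.1, 0.2, 0.4]
opening: 0.0496
```

Call:
drive_tool([
  [[-4,0,0,0,0,0,5],[-8,0,2,0,0,0,5],[-8,0,3,0,0,0,5],[-8,0,3,0,0,0,5],[-8,0,3,0,0,0,5]],
])

```text
t: 20.6
tcp_pos: [0.4415, -0.0796, 0.1585]
ee_rot: [-0.705, 0.05, 0.706, 0.05]
ft_force: [-0.1, -0.0, 0.9]
opening: 0.0497
```

Call:
drive_tool([
  [[0,0,0,0,0,0,5],[0,0,0,0,0,0,5],[0,0,0,0,0,0,5],[0,0,0,0,0,0,5],[0,0,0,0,0,0,5]],
])

```text
t: 21.1
tcp_pos: [0.4418, -0.0794, 0.1589]
ee_rot: [-0.705, 0.05, 0.705, 0.05]
ft_force: [0.3, 0.5, 0.6]
opening: 0.0499
```

```bash
python3 - <<'E'
from knob import *
T=tool(); im=imaging.capture('wrist'); np.save('T10.npy',T); cv2.imwrite('pics/w10.png',im); print(T[:3,3],monitor.get_obs()['ft_force'])
C=cam('wrist',T)
for z in(.085,.093): print(z,proj(C,(.4716,-.0834,z)))
e=knob(im,proj(C,(.4716,-.0834,.085)),55); print(e,plane(C,e[0],.085))
E
```

```text
[ 0.44178089 -0.07940898  0.15893338] [-0.27541692  0.61127723 -0.04099967]
0.085 [317.49936539 206.23769036]
0.093 [317.55058534 209.78588357]
(array([315.99070358, 202.44280624]), (51.261619567871094, 54.20870590209961)) [ 0.47385983 -0.08287272  0.085     ]
```

View pics/w10.png

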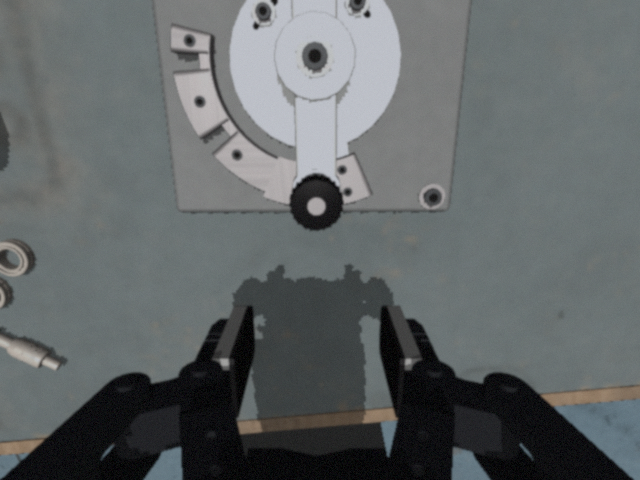

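The knob is at (316,202), over the swivelled plate's notch. Now a height check by apparent size against the earlier picture, by a second view point, and with the scene camera.

Call:
drive_tool([
  [[1,0,1.2,0,0,0,5],[2,0,2.4,0,0,0,5],[3,0,3.6,0,0,0,5],[4,0,4.8,0,0,0,5],[4,0,5,0,0,0,5]],
])

```text
t: 21.65
tcp_pos: [0.3905, -0.0723, 0.1181]
ee_rot: [-0.704, 0.05, 0.706, 0.05]
ft_force: [-0.6, 0.0, -0.4]
opening: 0.0502
```

Call:
drive_tool([
  [[0,0,0,0,0,0,5],[0,0,0,0,0,0,5],[0,0,0,0,0,0,5],[0,0,0,0,0,0,5],[0,0,0,0,0,0,5]],
])

```text
t: 22.15
tcp_pos: [0.3925, -0.0724, 0.1193]
ee_rot: [0.705, -0.05, -0.705, -0.05]
ft_force: [-0.0, 0.3, -0.2]
opening: 0.0505
```

```bash
python3 - <<'E'
from knob import *
def dot(im,c):   # bright cap dot on top of the knob
    x,y=map(int,c); g=cv2.cvtColor(im,cv2.COLOR_BGR2GRAY)[y-20:y+20,x-20:x+20]; _,m=cv2.threshold(g,0,255,cv2.THRESH_OTSU)
    n,l,s,k=cv2.connectedComponentsWithStats(m); i=min(range(1,n),key=lambda i:np.hypot(*(k[i]-20))); return k[i]+(x-20,y-20)
T=tool(); im=imaging.capture('wrist'); np.save('T11.npy',T); cv2.imwrite('pics/w11.png',im); print(T[:3,3])
C9,C10,C=[cam('wrist',t) for t in(np.load('T9.npy'),np.load('T10.npy'),T)]
q=proj(C,(.4735,-.083,.085)); e=knob(im,q,75); print(q,e)
im9,im10=cv2.imread('pics/w9.png'),cv2.imread('pics/w10.png')
e9=knob(im9,(306,205),70); e10=knob(im10,(316,203),55)
print('height by two views, blob',tri((C10,e10[0]),(C,e[0])),'dot',dot(im10,e10[0]),dot(im,e[0]),tri((C10,dot(im10,e10[0])),(C,dot(im,e[0]))))
dep=lambda C,p:(np.array(p)-C[1][:3,3])@C[1][:3,2]
for z in(.085,.093): print(z,'width pred',[e9[1][1]*dep(C9,(.5635,-.014,.085))/dep(c,(.4735,-.083,z)) for c in(C10,C)],'seen',e10[1][1],e[1][1])
s=imaging.capture('scene'); cv2.imwrite('pics/s2.png',cv2.resize(s[170:320,210:400],None,fx=4,fy=4,interpolation=cv2.INTER_CUBIC))
E
```

```text
[ 0.39254025 -0.07238267  0.11926396]
[316.42049328 109.49411921] (array([316.5218811 , 114.77057648]), (65.37577819824219, 68.89149475097656))
height by two views, blob (array([ 0.47118327, -0.08260846,  0.07356641]), [np.float64(0.1), np.float64(0.1)]) dot [316.01094891 205.90875912] [315.77687627 113.26369168] (array([ 0.47204128, -0.08257143,  0.08554107]), [np.float64(0.1), np.float64(0.1)])
0.085 width pred [np.float64(53.44412595129674), np.float64(70.46755414127647)] seen 54.20870590209961 68.89149475097656
0.093 width pred [np.float64(55.33534333168458), np.float64(73.79361967426755)] seen 54.20870590209961 68.89149475097656
```

View pics/s2.png

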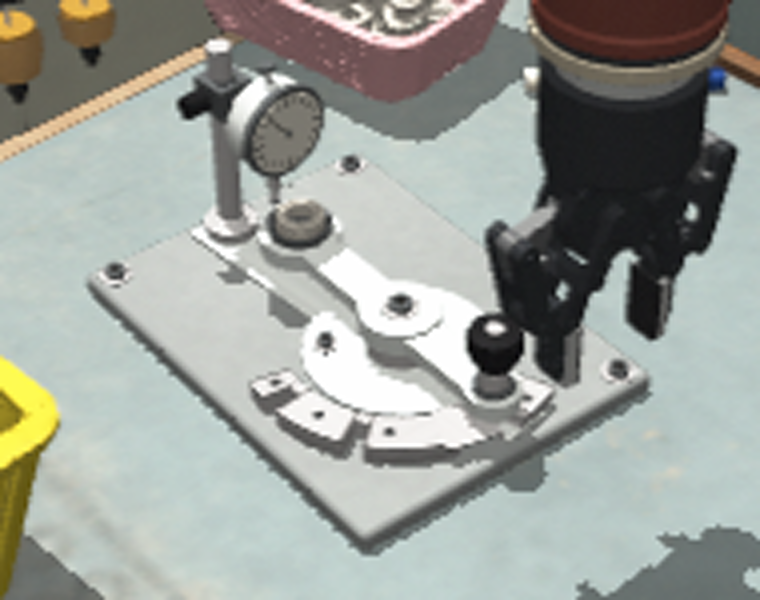

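The knob's top cap triangulates to z = 0.0855 (home is 0.085, riding would be about 0.093). The race sits in the nest under the indicator, and the gripper is clear. Handing in.

```bash
python3 -c "
from station import order; print(order.close_job())"
```

```text
the job is handed in; nothing more can be done
None
```

The job is handed in: the race is in the nest under the dial indicator, and the pin is in the gauge notch. It took about 22 s of the 58 s allowed. `close_job` gave no verdict.

- **Loading the race:** I gripped the lone race and lowered it into the nest. The tool felt the floor of the nest at the expected height with about 5.5 N, and later pictures show the race lying in the cup.
- **Swinging the arm:** I pulled the knob up about 10.4 mm (9.3 N of spring) and swung past the middle notch to about 1.31 rad. There I let the pin down onto the plate and eased the arm on with loose fingers at 7–8 N. The push force fell to 1 N at about 1.57 rad, when the pin dropped.
- **Last checks:**
  - With the gripper clear, the knob's cap measured 85.5 mm high from two views. Fully home is 85 mm, and riding on the plate would be about 93 mm.
  - The scene picture shows the race in the nest under the indicator.
- **Checks that disagreed:**
  - **Knob height:** its whole outline gave 73.6 mm, which I put down to the fit including the knob's sides.
  - **Knob width:** the closer view clearly fits the pin being home. The farther one falls between the two cases, a little nearer home.
  - **Finger opening:** it read about 25.5 mm on the 29 mm race. I did not find out why, but the grip held.

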